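Tug-test three tea boxes and snap the loose clasps shut

TASK

The three tea boxes with knobs on their lids are about to be carried to the cupboard, and at least one has a clasp that is not really caught. Going along the row from the robot's left to its right, take each lid by its brass knob and tug it gently straight up: a caught clasp stops it after a couple of millimetres, a loose one lets the lid lift. Let any lid that gives down again without swinging it open, press its brass clip in against the box until it snaps, and leave all three boxes shut with their clips caught, without disturbing the spice jar and shakers beside them.

Things in the scene. Friction and masses are not known exactly. Their poses are not given: they have to be found in the camera images.
- tea_box_a: Tea box A: oak, 113 deep (x) x 180 wide (y) x 74.5 mm high with its lid, standing firmly. Origin: centre of its underside; x runs from the clasp side (front wall face at x = -54 mm, turned to the robot) to the hinges, y to the robot's left, z up. Three alike stand in a row along y in any order of names: left at y about +0.25 m, middle about 0, right about -0.25 m.
- tea_box_a_lid (a joint): Lid of box A, rad: 0 = down, grows as it opens; hinge axis along y at x = 60, z = 62.5 mm in the box's frame. Light (about 2 N to lift at the knob); falls shut when let go. With its clip caught it stops hard at about 0.018 (2 mm at the front) with the hook under the keeper; with the clip loose it lifts freely. At rest both read 0.
- tea_box_a_knob: Round brass knob on the lid of box A, at x = -40 mm in the box's frame: 17 mm across near its top, 11 mm at the neck, 22 mm tall, its foot on the lid top, its top 96.5 mm above the worktop when shut. Origin: centre of its foot, on the lid top; z up along its axis. (The lone box without a knob, far to the right, is not one of the three.)
- tea_box_a_cliptail (a point): Brass clip of box A: plate 25 mm wide, hinged on the lid's front edge, hanging to 30 mm above the worktop; a hook inside goes under the keeper. An over-centre spring holds it caught (upright) or loose (13 degrees out). With the lid down, a push of 4 to 5 N towards the box near its lower edge snaps it in. This point: outer face, 36 mm up; x = -66.6 mm in the box's frame caught, -72.7 loose.
- tea_box_a_keeper: Keeper of box A: small fixed brass bar, 18 mm wide, on the front wall behind the clip, 44 mm above the worktop; it holds the caught clip's hook down. Origin: its centre. Only the hook ever touches it.
- tea_box_b: Tea box B: oak, 113 deep (x) x 180 wide (y) x 74.5 mm high with its lid, standing firmly. Origin: centre of its underside; x runs from the clasp side (front wall face at x = -54 mm, turned to the robot) to the hinges, y to the robot's left, z up. Three alike stand in a row along y in any order of names: left at y about +0.25 m, middle about 0, right about -0.25 m.
- tea_box_b_lid (a joint): Lid of box B, rad: 0 = down, grows as it opens; hinge axis along y at x = 60, z = 62.5 mm in the box's frame. Light (about 2 N to lift at the knob); falls shut when let go. With its clip caught it stops hard at about 0.018 (2 mm at the front) with the hook under the keeper; with the clip loose it lifts freely. At rest both read 0.
- tea_box_b_knob: Round brass knob on the lid of box B, at x = -40 mm in the box's frame: 17 mm across near its top, 11 mm at the neck, 22 mm tall, its foot on the lid top, its top 96.5 mm above the worktop when shut. Origin: centre of its foot, on the lid top; z up along its axis. (The lone box without a knob, far to the right, is not one of the three.)
- tea_box_b_cliptail (a point): Brass clip of box B: plate 25 mm wide, hinged on the lid's front edge, hanging to 30 mm above the worktop; a hook inside goes under the keeper. An over-centre spring holds it caught (upright) or loose (13 degrees out). With the lid down, a push of 4 to 5 N towards the box near its lower edge snaps it in. This point: outer face, 36 mm up; x = -66.6 mm in the box's frame caught, -72.7 loose.
- tea_box_b_keeper: Keeper of box B: small fixed brass bar, 18 mm wide, on the front wall behind the clip, 44 mm above the worktop; it holds the caught clip's hook down. Origin: its centre. Only the hook ever touches it.
- tea_box_c: Tea box C: oak, 113 deep (x) x 180 wide (y) x 74.5 mm high with its lid, standing firmly. Origin: centre of its underside; x runs from the clasp side (front wall face at x = -54 mm, turned to the robot) to the hinges, y to the robot's left, z up. Three alike stand in a row along y in any order of names: left at y about +0.25 m, middle about 0, right about -0.25 m.
- tea_box_c_lid (a joint): Lid of box C, rad: 0 = down, grows as it opens; hinge axis along y at x = 60, z = 62.5 mm in the box's frame. Light (about 2 N to lift at the knob); falls shut when let go. With its clip caught it stops hard at about 0.018 (2 mm at the front) with the hook under the keeper; with the clip loose it lifts freely. At rest both read 0.
- tea_box_c_knob: Round brass knob on the lid of box C, at x = -40 mm in the box's frame: 17 mm across near its top, 11 mm at the neck, 22 mm tall, its foot on the lid top, its top 96.5 mm above the worktop when shut. Origin: centre of its foot, on the lid top; z up along its axis. (The lone box without a knob, far to the right, is not one of the three.)
- tea_box_c_cliptail (a point): Brass clip of box C: plate 25 mm wide, hinged on the lid's front edge, hanging to 30 mm above the worktop; a hook inside goes under the keeper. An over-centre spring holds it caught (upright) or loose (13 degrees out). With the lid down, a push of 4 to 5 N towards the box near its lower edge snaps it in. This point: outer face, 36 mm up; x = -66.6 mm in the box's frame caught, -72.7 loose.
- tea_box_c_keeper: Keeper of box C: small fixed brass bar, 18 mm wide, on the front wall behind the clip, 44 mm above the worktop; it holds the caught clip's hook down. Origin: its centre. Only the hook ever touches it.
- spice_jar: Bystander: glass spice jar with a mustard-coloured cap, 42 mm across, 96 mm tall, loose, standing in front of the gap between the left and middle boxes. Origin: centre of its underside.
- salt_shaker: Bystander: glass shaker with a grey dome cap, 44 mm across, 90 mm tall, loose, in front of the gap between the middle and right boxes. Origin: centre of its underside.
- pepper_shaker: Bystander: glass shaker with a grey dome cap, 44 mm across, 90 mm tall, loose, behind the gap between the middle and right boxes. Origin: centre of its underside.
Mind the look-alikes: they are no part of the job. Leave any purple look-alike of the tea_box_a alone.

How it is judged (in metres and radians):
On the way, in this order (a step that is already met when the one before it is completed fails the run):
1. the lid of the left tea box is tugged up by its knob until it stops or gives (up at least 0.01 rad, 1.2 mm at the front, with the fingers on the knob) (((world y of tea_box_a above 0.12 m and value of joint tea_box_a_lid above 0.01 rad and contact force between the fingers and tea_box_a_knob above 0.5 N) or (world y of tea_box_b above 0.12 m and value of joint tea_box_b_lid above 0.01 rad and contact force between the fingers and tea_box_b_knob above 0.5 N) or (world y of tea_box_c above 0.12 m and value of joint tea_box_c_lid above 0.01 rad and contact force between the fingers and tea_box_c_knob above 0.5 N))), for 0.1 s.
2. the lid of the middle tea box is tugged up by its knob until it stops or gives (up at least 0.01 rad, 1.2 mm at the front, with the fingers on the knob) (((world y of tea_box_a between -0.12 and 0.12 m and value of joint tea_box_a_lid above 0.01 rad and contact force between the fingers and tea_box_a_knob above 0.5 N) or (world y of tea_box_b between -0.12 and 0.12 m and value of joint tea_box_b_lid above 0.01 rad and contact force between the fingers and tea_box_b_knob above 0.5 N) or (world y of tea_box_c between -0.12 and 0.12 m and value of joint tea_box_c_lid above 0.01 rad and contact force between the fingers and tea_box_c_knob above 0.5 N))), for 0.1 s.
3. the lid of the right tea box is tugged up by its knob until it stops or gives (up at least 0.01 rad, 1.2 mm at the front, with the fingers on the knob) (((world y of tea_box_a below -0.12 m and value of joint tea_box_a_lid above 0.01 rad and contact force between the fingers and tea_box_a_knob above 0.5 N) or (world y of tea_box_b below -0.12 m and value of joint tea_box_b_lid above 0.01 rad and contact force between the fingers and tea_box_b_knob above 0.5 N) or (world y of tea_box_c below -0.12 m and value of joint tea_box_c_lid above 0.01 rad and contact force between the fingers and tea_box_c_knob above 0.5 N))), for 0.1 s.
At the end, for the whole second after the job is handed in: all three lids are down (within 0.008 rad, 1 mm at the front) and all three clips are snapped in against their boxes (lower edge within 2 mm of the caught position) (value of joint each of tea_box_a_lid, tea_box_b_lid, tea_box_c_lid below 0.008 rad and x of tea_box_a_cliptail in the frame of tea_box_a above -0.0685 m and x of tea_box_b_cliptail in the frame of tea_box_b above -0.0685 m and x of tea_box_c_cliptail in the frame of tea_box_c above -0.0685 m); the robot touches nothing.
It fails at once if a caught clasp is wrenched: more than 30 N between a clip's hook and its keeper (contact force between any of tea_box_a_keeper, tea_box_b_keeper, tea_box_c_keeper and anything else above 30 N).
It fails at once if a lid is swung open by more than about 50 mm at its front (0.45 rad) (value of joint any of tea_box_a_lid, tea_box_b_lid, tea_box_c_lid above 0.45 rad).
It fails at once if the spice jar or one of the two shakers is shoved more than 30 mm or knocked over (distance of any of spice_jar, salt_shaker, pepper_shaker from where it was at the start of the episode above 0.03 m or angle between any of spice_jar, salt_shaker, pepper_shaker's own z axis and vertical above 0.5 rad).
It also fails if it takes over 72 s, if anything falls off the work surface, if the arm or the gripper's body presses on something with over 40 N, if the wrist force passes 120 N, or if a joint passes its speed limit or range.

ROBOT

A 7-joint arm with a two-finger parallel gripper is mounted at the origin on the work surface; the furniture and walls round the work are solid. World frame = base frame: x ahead of the robot, y to its left, z up, the work surface at z = 0. Lengths are in mm, angles in rad, forces in N, time in s.
With the tool pointing down it reaches from about 350 to 900 mm from the base axis. Payload 19.9 kg.
Tool frame: the origin (TCP) lies midway between the tips of the shut fingers; the grasp point (between the pads) lies 19 mm behind it (manip.tcp_to_grasp is the distance from the TCP to the grasp point, in mm); z points along the fingers, y is the line along which they close (so a half turn about z gives the same grasp; the last joint's range is limited). The gripper opens to 94 mm and grips with 3 to 60 N. Pads are 16 mm wide; open, the fingers measure 119 mm over their backs; the gripper's body (75 mm by 177 mm) begins 78 mm behind the grasp point.
Start: joints at [-1.214, 0.417, -0.01, 1.614, 0.005, 1.111, -0.053], TCP at [242.107, 576.179, 205.425] pointing down, gripper open.
Joint ranges: [-2.81, 2.81], [-0.39, 2.02], [-1.27, 1.25], [0.06, 2.57], [-1.19, 4.33], [0.19, 2], [-2.82, 2.82]. Speed limits (rad/s): [1.89, 1.89, 2.39, 2.39, 3.01, 3.01, 3.01].

INTERFACE

Orientations are given as a rotation vector (axis times angle).
In Python, from bench import manip gives the robot as it stands.
- The arm moves only by the tool drive_tool, never from a script. Its arguments are lists of equal length, an entry for each row: "travel": the shift along the tool's x, y, z in cm, a list of three; "angular": the turn, a rotation vector about the tool's x, y, z in degrees, a list of three; "hand": the gripper's target within -1 to 1 (shut at 1, half-way at 0, fully open at -1). In form: {"travel": [[x, y, z], ...], "angular": [[wx, wy, wz], ...], "hand": [hand, ...]}. A call has 1 to 20 rows; each row shifts and turns the commanded pose from where the row before left it, along the tool's axes as they then stand; what a row does not reach is not made up. A row lasts 1/10 s, in which the tool goes at most 50 mm and 8.59 degrees, less where a joint would pass 70% of its speed; a pose out of reach is approached as far as the arm can. A call with a gripper value outside its range is refused whole. The fingers move at their own pace and stop on an object; the grip force is fixed at half the most. Time passes only in rows, so rows that do not move let the fingers close. It gives the time, the measured TCP pose, the force, the opening and the grip force at its end, in the units of the state.
- manip.observe(): the state, without advancing time (a new reading comes with each control period).
- manip.snapshot(name): name is "scene" or "top"; returns the picture (400x640x3 uint8, red, green, blue); there is no depth.
- manip.camera_info(name): a dict with "fx", "fy", "cx", "cy" (pixels), "dist_coeffs" ([k1, k2, p1, p2, k3] as OpenCV has them; the pictures are not rectified), "xyz" and "attitude" of the camera in the world. Camera axes: x right, y down, z forward; pixel columns grow to the right and rows downward; lengths in mm; the calibration is good to about 2 mm. A picture is of the moment at which its call begins. camera_info takes no time and is no camera call.
- manip.job_done(): hands the job in; it is judged then, once.
Trained networks look in the newest picture that a camera, given by its name, has taken for a name from the list of things; names that differ only in an ending like _2 or _b are one class to them, and where a whole thing is asked for, a point or a joint stands for the part that bears it (a point fixed in the world has none). Each returns a list of dicts, best first, with "p" (0 to 1); they miss things now and then, are a little off and sometimes report something else, mostly with a low value. They report only what shows in the picture. A call takes as long as a camera call. They do not tell look-alikes from the thing itself.
- manip.search_frame(camera, query): "rect" ([left, top, right, bottom] in pixels, round what is visible of it).
The state is a dict: "clock": time; "joint_pos": joint angles; "dq": joint speeds; "effort": joint torques, N m; "tcp_pos": TCP position; "ee_rot": TCP orientation; "force": force on the tool from outside, world axes, zero at the start; "torque": the same for the moment, N m; "opening": finger opening in mm; "gripper_force": force on a finger pad.
Only numpy, scipy, OpenCV 4.12 (cv2) and the standard library are available. Lean on these libraries where they do the work, as an engineer would, in place of code of your own. Each camera call takes 0.05 s, during which the arm holds its last target. There are 200 camera calls.

## Working session

There is one attempt and no reset: what is moved stays moved. The work goes in short steps, Python scripts to look and compute and a tool call to move; the robot and the scene stay as the last step left them, time stands still between calls to the robot, and variables do not carry over. Pictures are saved under pics/ and viewed, at most 10 in all, crops included, and the job is handed in when it is done.

Besides the shell and the picture viewer there is one more tool, called by a JSON object that holds its "name" and its "arguments", one argument or row to a line. drive_tool: Moves the arm, as the interface text tells. Its arguments: {"type":"object","properties":{"travel":{"type":"array","items":{"type":"array","items":{"type":"number"}}},"angular":{"type":"array","items":{"type":"array","items":{"type":"number"}}},"hand":{"type":"array","items":{"type":"number"}}},"required":["travel","angular","hand"]}

```bash
ls; mkdir -p pics
cat > h.py <<'E'
import numpy as np,cv2
from bench import manip
from scipy.spatial.transform import Rotation as R
def cam(n):
    c=manip.camera_info(n);K=np.array([[c['fx'],0,c['cx']],[0,c['fy'],c['cy']],[0,0,1.]])
    return K,np.array(c['dist_coeffs'],float),np.array(c['xyz'],float),R.from_rotvec(c['attitude']).as_matrix()
def toplane(n,uv,z):
    K,d,p,A=cam(n);q=cv2.undistortPoints(np.array([[uv]],float),K,d)[0,0]
    r=A@np.array([q[0],q[1],1]);return p+r*(z-p[2])/r[2]
def proj(n,P):
    K,d,p,A=cam(n);Q=(np.atleast_2d(P)-p)@A
    return cv2.projectPoints(Q,np.zeros(3),np.zeros(3),K,d)[0][:,0]
E
python3 - <<'E'
from h import *
for n in('scene','top'):
    im=manip.snapshot(n);cv2.imwrite(f'pics/{n}0.png',im[:,:,::-1])
    c=manip.camera_info(n);print(n,c)
    for q in('tea_box_a_knob','tea_box_a_cliptail','tea_box_a','spice_jar','salt_shaker'):
        print(q,[(np.round(r['rect']).tolist(),round(r['p'],2)) for r in manip.search_frame(n,q)])
print(manip.observe())
E
```

```text
pics
scene {'fx': 448.0264127345514, 'fy': 448.0264127345514, 'cx': 321.78900986748334, 'cy': 199.25314736126865, 'dist_coeffs': array([-0.12766494,  0.        ,  0.        ,  0.        ,  0.        ]), 'xyz': array([ -85.28786847, -799.01601016,  832.81344391]), 'attitude': array([-2.08207284,  0.6724123 , -0.34764174])}
tea_box_a_knob [([296.0, 172.0, 304.0, 184.0], 0.42)]
tea_box_a_cliptail [([250.0, 155.0, 260.0, 166.0], 0.43)]
tea_box_a [([314.0, 200.0, 386.0, 266.0], 0.79), ([374.0, 238.0, 459.0, 313.0], 0.66), ([246.0, 138.0, 299.0, 178.0], 0.66), ([282.0, 164.0, 341.0, 215.0], 0.62)]
spice_jar [([260.0, 206.0, 274.0, 242.0], 0.97), ([311.0, 200.0, 385.0, 250.0], 0.65)]
salt_shaker [([308.0, 270.0, 325.0, 305.0], 0.73), ([282.0, 166.0, 342.0, 215.0], 0.68), ([404.0, 267.0, 413.0, 271.0], 0.29)]
top {'fx': 474.48924122419805, 'fy': 474.48924122419805, 'cx': 313.8990519264084, 'cy': 198.84565617819516, 'dist_coeffs': array([-0.02422808,  0.        ,  0.        ,  0.        ,  0.        ]), 'xyz': array([ 315.44585624,  126.1237908 , 1299.94813565]), 'attitude': array([-2.1122822
[... 498 characters left out ...]
joint_pos': array([-1.21450709,  0.41734099, -0.01027221,  1.61362743,  0.00468921,
        1.11071614, -0.05303791]), 'dq': array([-6.55792389e-04,  1.43250393e-05, -1.08144944e-03,  3.07379229e-04,
       -2.07073493e-03,  6.74912105e-04,  1.13263196e-03]), 'effort': array([-1.41047447e-03, -8.50690699e+01,  6.37748782e-01, -4.26184773e+01,
       -4.87577228e-02,  1.35758071e-02,  2.56526124e-05]), 'tcp_pos': array([242.11071786, 576.16166383, 205.45052299]), 'ee_rot': array([ 6.20828792e-01,  3.07961079e+00, -1.14415713e-04]), 'force': array([ 0.58221713, -0.20236684, -0.06286415]), 'torque': array([0.05089737, 0.01625017, 0.0216055 ]), 'gripper_force': 0.0, 'opening': 93.66053118620017}
```

View both.

View pics/scene0.png

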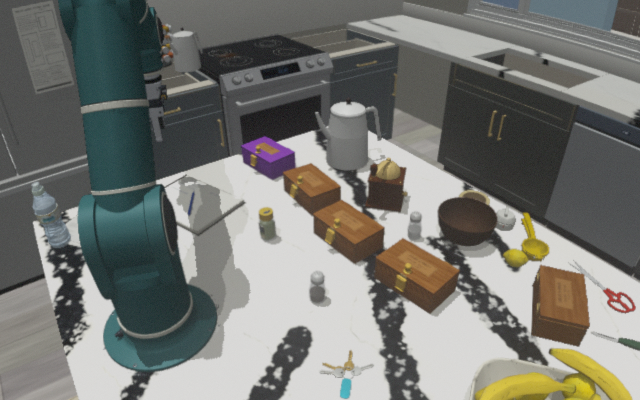

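View pics/top0.png

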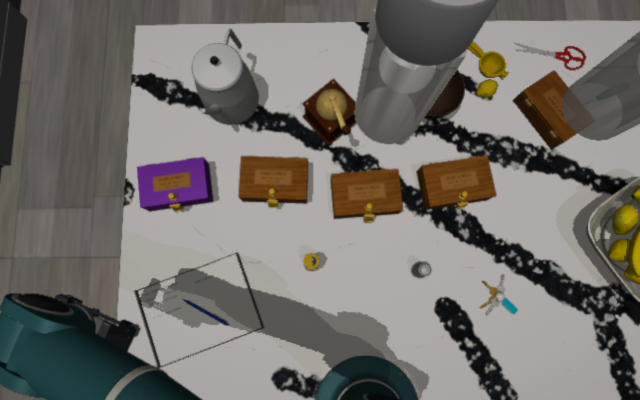

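Left/middle/right boxes at top-view pixels (273,180), (366,190), (457,180). Possible confusions: the purple box at (174,183) and the lone knobless box at (555,108), both excluded. The jar is at (312,261), the salt shaker at (422,270). Close crop to check:

Run:
```python
import cv2,numpy as np
a=cv2.imread('pics/top0.png')[150:226,234:500]
b=cv2.imread('pics/scene0.png')[160:312,275:465]
A=cv2.resize(a,None,fx=3,fy=3,interpolation=cv2.INTER_CUBIC);B=cv2.resize(b,None,fx=2.4,fy=2.4,interpolation=cv2.INTER_CUBIC)
o=np.zeros((A.shape[0]+B.shape[0],800,3),np.uint8);o[:A.shape[0],:A.shape[1]]=A;o[A.shape[0]:,:B.shape[1]]=B
cv2.imwrite('pics/c1.png',o);print(o.shape)
from h import *
# project a box model to check
for c,y in (((555,250),0),((520,0),0),((540,-250),0)):pass
for uv in((270,194),(367,207),(461,193)):print(toplane('top',uv,90))
for uv in((301,178),(333,219),(402,262)):print(toplane('scene',uv,90))
for uv,h in(((312,261),96),((422,270),88)):print(toplane('top',uv,h))
```

```text
(593, 800, 3)
[551.84403512 242.14463695  90.        ]
[514.51853071  -8.75547378  90.        ]
[ 548.37497122 -254.62358638   90.        ]
[564.70604775 230.79290567  90.        ]
[516.36937276  -3.65927966  90.        ]
[ 547.35132985 -245.56100705   90.        ]
[377.33794008 134.83404585  96.        ]
[ 351.64066503 -143.09536444   88.        ]
```

View pics/c1.png

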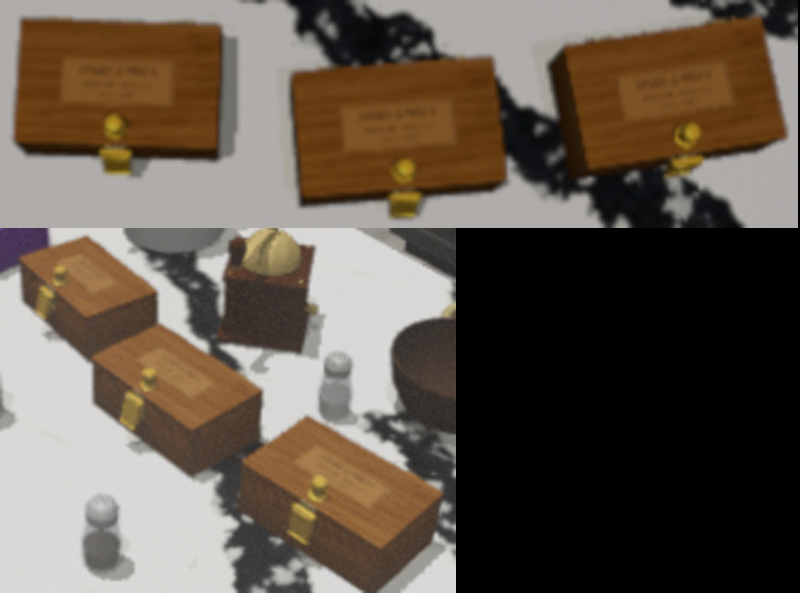

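The crop confirms three oak boxes with knobs. The knob heads are at top px (272,191), (369,206) and (463,193). The left and middle clips seem to stick out and the right one looks flat; the tugs will decide.

Run:
```python
from h import *
t=lambda x,y:(234+x/3-.33,150+y/3-.33)
s=lambda x,y:(275+x/2.4-.3,160+(y-228)/2.4-.3)
C=[[(22,20),(221,25),(219,150),(15,145)],[(292,72),(493,58),(506,182),(299,197)],[(565,47),(763,18),(786,138),(590,167)]]
kt=[(114,122),(404,167),(688,130)];ks=[(59,271),(148,377),(318,487)]
for c,a,b in zip(C,kt,ks):
    P=np.array([toplane('top',t(*q),74.5)[:2] for q in c]);m=P.mean(0)
    e=(P[0]-P[1]+P[3]-P[2])/2;yaw=np.arctan2(-e[0],e[1])
    print('box',m.round(1),'yaw',np.degrees(yaw).round(1),'w',np.hypot(*e).round(),'knob from box',(m+[-40*np.cos(yaw),-40*np.sin(yaw)]).round(1))
    print(' knob top',toplane('top',t(*a),94)[:2].round(1),'scene',toplane('scene',s(*b),92)[:2].round(1))
    # triangulate
    rays=[]
    for n,uv in(('top',t(*a)),('scene',s(*b))):
        p=cam(n)[2];q=toplane(n,uv,0)-p;rays.append((p,q/np.linalg.norm(q)))
    M=sum(np.eye(3)-np.outer(d,d) for p,d in rays);v=sum((np.eye(3)-np.outer(d,d))@p for p,d in rays)
    print(' tri',np.linalg.solve(M,v).round(1))
o=manip.observe();print(R.from_rotvec(o['ee_rot']).as_matrix().round(3))
```

```text
box [598.4 234.9] yaw -2.2 w 178.0 knob from box [558.4 236.4]
 knob top [560.7 237.5] scene [559.8 233.2]
 tri [562.2 237.8  88.8]
box [557.3  -9.7] yaw 3.4 w 180.0 knob from box [517.4 -12.1]
 knob top [518.2 -11.9] scene [514.6 -21.5]
 tri [520.3 -13.3  84.3]
box [ 585.6 -256.7] yaw 7.8 w 178.0 knob from box [ 545.9 -262.2]
 knob top [ 547.5 -258.6] scene [ 541.7 -269.2]
 tri [ 549.8 -262.3   82.4]
[[-0.922  0.387  0.   ]
 [ 0.387  0.922 -0.   ]
 [-0.    -0.    -1.   ]]
```

{"name": "drive_tool", "arguments": {
  "travel": [
    [0,0,0],
    [0,0,0],
    [0,0,0],
    [-2.2,-2.18,0.3],
    [-2.2,-2.18,0.3],
    [-2.2,-2.18,0.3],
    [-2.2,-2.18,0.3],
    [-2.2,-2.18,0.3],
    [-2.2,-2.18,0.3],
    [-2.2,-2.18,0.3],
    [-2.2,-2.18,0.3],
    [-2.2,-2.18,0.3],
    [-2.2,-2.18,0.3],
    [-2.2,-2.18,0.3],
    [-2.2,-2.18,0.3],
    [-2.2,-2.18,0.3],
    [-2.2,-2.18,0.3],
    [-2.16,-2.14,0.3],
    [0,0,0],
    [0,0,0]
  ],
  "angular": [
    [0,0,-6.87],
    [0,0,-6.87],
    [0,0,-6.87],
    [0,0,0],
    [0,0,0],
    [0,0,0],
    [0,0,0],
    [0,0,0],
    [0,0,0],
    [0,0,0],
    [0,0,0],
    [0,0,0],
    [0,0,0],
    [0,0,0],
    [0,0,0],
    [0,0,0],
    [0,0,0],
    [0,0,0],
    [0,0,0],
    [0,0,0]
  ],
  "hand": [-1,-1,-1,-1,-1,-1,-1,-1,-1,-1,-1,-1,-1,-1,-1,-1,-1,-1,-1,-1]
}}

```text
clock: 2.6
tcp_pos: [559.1, 237.0, 160.3]
ee_rot: [-0.061, -3.141, 0.0]
force: [-1.1, 0.1, 0.8]
opening: 94.2
gripper_force: 0.0
```

```bash
cat > st.py <<'E'
from h import *
o=manip.observe();A=R.from_rotvec(o['ee_rot']).as_matrix();np.set_printoptions(suppress=True)
print(o['clock'],o['tcp_pos'].round(1),o['force'].round(1),round(o['opening'],1),o['gripper_force'])
print('tool x',A[:,0].round(3),'y',A[:,1].round(3),'z',A[:,2].round(3))
def to(g): 
    print('travel cm to',g,(A.T@(np.array(g)-o['tcp_pos'])/10).round(2))
E
python3 - <<'E'
from st import *
to([559.5,237,79])
s=manip.snapshot('scene');t=manip.snapshot('top')
u,v=proj('scene',[559,237,90])[0].astype(int);a=s[v-50:v+50,u-70:u+70,::-1]
u2,v2=proj('top',[559,237,90])[0].astype(int);b=t[v2-50:v2+50,u2-70:u2+70,::-1]
print(u,v,u2,v2,proj('top',o['tcp_pos']),proj('scene',o['tcp_pos']))
cv2.imwrite('pics/c2.png',cv2.resize(np.hstack([a,b]),None,fx=2.8,fy=2.8,interpolation=cv2.INTER_CUBIC))
E
```

```text
2.6 [559.1 237.  160.3] [-1.1  0.1  0.8] 94.2 0.0
tool x [-0.999  0.039  0.   ] y [ 0.039  0.999 -0.   ] z [-0. -0. -1.]
travel cm to [559.5, 237, 79] [-0.04  0.    8.13]
298 177 271 191 [[269.38707696 185.62946443]] [[297.65218862 158.34605711]]
```

View pics/c2.png

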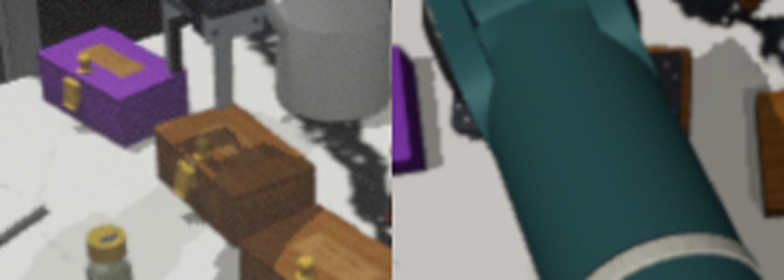

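The scene crop shows the fingers straddling the left box's knob (about (300,180)), with the purple box clear. Descend and close.

{"name": "drive_tool", "arguments": {
  "travel": [
    [0,0,1.8],
    [0,0,1.8],
    [0,0,1.8],
    [0,0,1.5],
    [0,0,1.2],
    [0,0,0],
    [0,0,0],
    [0,0,0],
    [0,0,0],
    [0,0,0],
    [0,0,0],
    [0,0,0],
    [0,0,0]
  ],
  "angular": [
    [0,0,0],
    [0,0,0],
    [0,0,0],
    [0,0,0],
    [0,0,0],
    [0,0,0],
    [0,0,0],
    [0,0,0],
    [0,0,0],
    [0,0,0],
    [0,0,0],
    [0,0,0],
    [0,0,0]
  ],
  "hand": [-1,-1,-1,-1,-1,1,1,1,1,1,1,1,1]
}}

```text
clock: 4.0
tcp_pos: [559.0, 237.3, 79.5]
ee_rot: [0.06, 3.141, -0.0]
force: [0.0, 0.1, 0.4]
opening: 33.4
gripper_force: 0.0
```

{"name": "drive_tool", "arguments": {
  "travel": [
    [0,0,0],
    [0,0,0],
    [0,0,0],
    [0,0,0],
    [0,0,0]
  ],
  "angular": [
    [0,0,0],
    [0,0,0],
    [0,0,0],
    [0,0,0],
    [0,0,0]
  ],
  "hand": [1,1,1,1,1]
}}

```text
clock: 4.5
tcp_pos: [559.1, 238.7, 79.6]
ee_rot: [0.058, 3.14, 0.002]
force: [1.5, 6.7, -2.2]
opening: 15.4
gripper_force: 30.0
```

{"name": "drive_tool", "arguments": {
  "travel": [
    [0,0,-0.05],
    [0,0,-0.05],
    [0,0,-0.05],
    [0,0,-0.05],
    [0,0,0],
    [0,0,0]
  ],
  "angular": [
    [0,0,0],
    [0,0,0],
    [0,0,0],
    [0,0,0],
    [0,0,0],
    [0,0,0]
  ],
  "hand": [1,1,1,1,1,1]
}}

```text
clock: 5.1
tcp_pos: [559.7, 238.7, 81.8]
ee_rot: [0.059, 3.139, 0.003]
force: [4.6, 6.4, -2.8]
opening: 15.2
gripper_force: 30.0
```

{"name": "drive_tool", "arguments": {
  "travel": [
    [0,0,-0.05],
    [0,0,-0.05],
    [0,0,-0.05],
    [0,0,-0.05],
    [0,0,0]
  ],
  "angular": [
    [0,0,0],
    [0,0,0],
    [0,0,0],
    [0,0,0],
    [0,0,0]
  ],
  "hand": [1,1,1,1,1]
}}

```text
clock: 5.6
tcp_pos: [560.3, 238.6, 83.9]
ee_rot: [0.059, 3.138, 0.003]
force: [8.2, 6.8, -4.0]
opening: 15.0
gripper_force: 30.0
```

The left lid gives: 4.3 mm up for about 3–4 N. Lower it, let go and move in front of its clip.

{"name": "drive_tool", "arguments": {
  "travel": [
    [0,0,0.1],
    [0,0,0.1],
    [0,0,0.1],
    [0,0,0.1],
    [0,0,0],
    [0,0,0],
    [0,0,0],
    [0,0,0],
    [0,0,0],
    [0,0,0],
    [0,0,-1.5],
    [0,0,-1.5],
    [0,0,-1.5],
    [1.8,0,0],
    [1.8,0,0],
    [1.8,0,0],
    [1.8,0,0],
    [0,0,0],
    [0,0,0]
  ],
  "angular": [
    [0,0,0],
    [0,0,0],
    [0,0,0],
    [0,0,0],
    [0,0,0],
    [0,0,0],
    [0,0,0],
    [0,0,0],
    [0,0,0],
    [0,0,0],
    [0,0,0],
    [0,0,0],
    [0,0,0],
    [0,0,0],
    [0,0,0],
    [0,0,0],
    [0,0,0],
    [0,0,0],
    [0,0,0]
  ],
  "hand": [1,1,1,1,-1,-1,-1,-1,-1,-1,-1,-1,-1,1,1,1,1,1,1]
}}

```text
clock: 7.5
tcp_pos: [487.7, 240.3, 125.7]
ee_rot: [0.059, 3.14, 0.001]
force: [0.9, -0.2, 0.2]
opening: 42.4
gripper_force: 0.0
```

Run:
```python
from st import *
to([487,239.5,25]);to([500,239.5,25])
s=manip.snapshot('scene')
u,v=proj('scene',[540,239,60])[0].astype(int)
cv2.imwrite('pics/c3.png',cv2.resize(s[v-50:v+50,u-70:u+70,::-1],None,fx=4,fy=4,interpolation=cv2.INTER_CUBIC));print(u,v)
```

```text
7.5 [487.7 240.3 125.7] [ 0.9 -0.2  0.2] 42.4 0.0
tool x [-0.999  0.038 -0.001] y [0.038 0.999 0.001] z [ 0.001  0.001 -1.   ]
travel cm to [487, 239.5, 25] [ 0.08 -0.09 10.07]
travel cm to [500, 239.5, 25] [-1.22 -0.04 10.07]
293 187
```

View pics/c3.png

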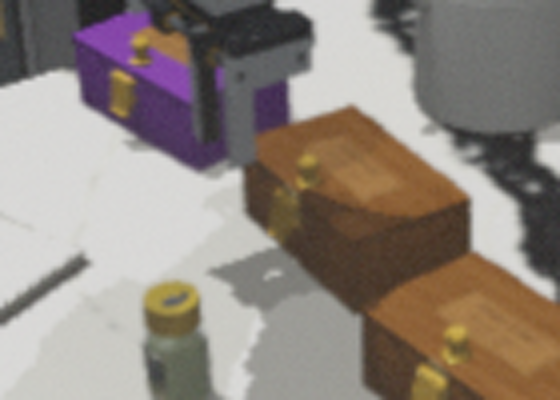

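The left lid is down again, with its clip at about crop (284,213); the fingers are in front and clear of everything. Descend, then creep in.

{"name": "drive_tool", "arguments": {
  "travel": [
    [0,0,2.0],
    [0,0,2.0],
    [0,0,2.0],
    [0,0,2.0],
    [0,0,2.0],
    [0,0,0],
    [-0.5,0,0],
    [-0.5,0,0],
    [-0.5,0,0],
    [-0.3,0,0],
    [0,0,0]
  ],
  "angular": [
    [0,0,0],
    [0,0,0],
    [0,0,0],
    [0,0,0],
    [0,0,0],
    [0,0,0],
    [0,0,0],
    [0,0,0],
    [0,0,0],
    [0,0,0],
    [0,0,0]
  ],
  "hand": [1,1,1,1,1,1,1,1,1,1,1]
}}

```text
clock: 8.65
tcp_pos: [505.7, 239.3, 24.8]
ee_rot: [0.06, 3.14, 0.0]
force: [0.9, -0.0, -0.9]
opening: 0.5
gripper_force: 0.0
```

{"name": "drive_tool", "arguments": {
  "travel": [
    [-0.2,0,0],
    [-0.2,0,0],
    [-0.2,0,0],
    [0,0,0]
  ],
  "angular": [
    [0,0,0],
    [0,0,0],
    [0,0,0],
    [0,0,0]
  ],
  "hand": [1,1,1,1]
}}

```text
clock: 9.05
tcp_pos: [511.3, 239.0, 24.5]
ee_rot: [0.06, 3.141, -0.0]
force: [-0.1, 0.5, -0.1]
opening: 0.2
gripper_force: 0.0
```

{"name": "drive_tool", "arguments": {
  "travel": [
    [-0.2,0,0],
    [-0.2,0,0],
    [-0.2,0,0],
    [0,0,0]
  ],
  "angular": [
    [0,0,0],
    [0,0,0],
    [0,0,0],
    [0,0,0]
  ],
  "hand": [1,1,1,1]
}}

```text
clock: 9.45
tcp_pos: [516.8, 238.8, 24.2]
ee_rot: [-0.06, -3.14, 0.0]
force: [-3.5, 0.0, 1.1]
opening: 0.2
gripper_force: 1.4
```

{"name": "drive_tool", "arguments": {
  "travel": [
    [-0.2,0,0],
    [-0.1,0,0],
    [-0.1,0,0],
    [0,0,0]
  ],
  "angular": [
    [0,0,0],
    [0,0,0],
    [0,0,0],
    [0,0,0]
  ],
  "hand": [1,1,1,1]
}}

```text
clock: 9.85
tcp_pos: [521.6, 238.7, 24.6]
ee_rot: [0.06, 3.14, 0.0]
force: [-0.8, 0.1, -0.8]
opening: 0.6
gripper_force: 0.0
```

{"name": "drive_tool", "arguments": {
  "travel": [
    [-0.1,0,0],
    [-0.1,0,0],
    [-0.1,0,0],
    [0,0,0]
  ],
  "angular": [
    [0,0,0],
    [0,0,0],
    [0,0,0],
    [0,0,0]
  ],
  "hand": [1,1,1,1]
}}

```text
clock: 10.25
tcp_pos: [523.6, 238.6, 24.4]
ee_rot: [-0.06, -3.14, 0.0]
force: [-3.9, -0.4, 2.0]
opening: 0.4
gripper_force: 2.1
```

{"name": "drive_tool", "arguments": {
  "travel": [
    [-0.1,0,0],
    [-0.1,0,0],
    [0,0,0]
  ],
  "angular": [
    [0,0,0],
    [0,0,0],
    [0,0,0]
  ],
  "hand": [1,1,1]
}}

```text
clock: 10.55
tcp_pos: [524.2, 238.7, 24.1]
ee_rot: [-0.059, -3.138, 0.001]
force: [-13.7, -0.2, 8.8]
opening: 0.7
gripper_force: 6.7
```

The left clip snapped in: the force dropped, then met a hard stop about 7 mm further in. Back off and go to the middle box.

{"name": "drive_tool", "arguments": {
  "travel": [
    [1.3,0,0],
    [1.3,0,0],
    [1.5,0,0],
    [0,0,-3.5],
    [0,0,-3.5],
    [0,0,-3.5],
    [0,0,0],
    [-0.17,-2.81,0],
    [-0.17,-2.81,0],
    [-0.17,-2.81,0],
    [-0.17,-2.81,0],
    [-0.17,-2.81,0],
    [-0.17,-2.81,0],
    [-0.17,-2.81,0],
    [-0.17,-2.81,0],
    [-0.17,-2.81,0],
    [0,0,0],
    [0,0,0]
  ],
  "angular": [
    [0,0,0],
    [0,0,0],
    [0,0,0],
    [0,0,0],
    [0,0,0],
    [0,0,0],
    [0,0,-5.6],
    [0,0,0],
    [0,0,0],
    [0,0,0],
    [0,0,0],
    [0,0,0],
    [0,0,0],
    [0,0,0],
    [0,0,0],
    [0,0,0],
    [0,0,0],
    [0,0,0]
  ],
  "hand": [1,1,1,1,1,1,-1,-1,-1,-1,-1,-1,-1,-1,-1,-1,-1,-1]
}}

```text
clock: 12.35
tcp_pos: [515.1, -11.4, 129.5]
ee_rot: [-0.092, 3.14, -0.0]
force: [-0.3, 0.4, -0.1]
opening: 92.2
gripper_force: 0.0
```

Run:
```python
from st import *
to([517.5,-12,79])
s=manip.snapshot('scene')
u,v=proj('scene',[540,110,60])[0].astype(int)
cv2.imwrite('pics/c4.png',cv2.resize(s[v-60:v+70,u-70:u+70,::-1],None,fx=4,fy=4,interpolation=cv2.INTER_CUBIC));print(u,v)
```

```text
12.35 [515.1 -11.4 129.5] [-0.3  0.4 -0.1] 92.2 0.0
tool x [-0.998 -0.059 -0.   ] y [-0.059  0.998 -0.   ] z [ 0.  0. -1.]
travel cm to [517.5, -12, 79] [-0.24 -0.07  5.05]
316 205
```

View pics/c4.png

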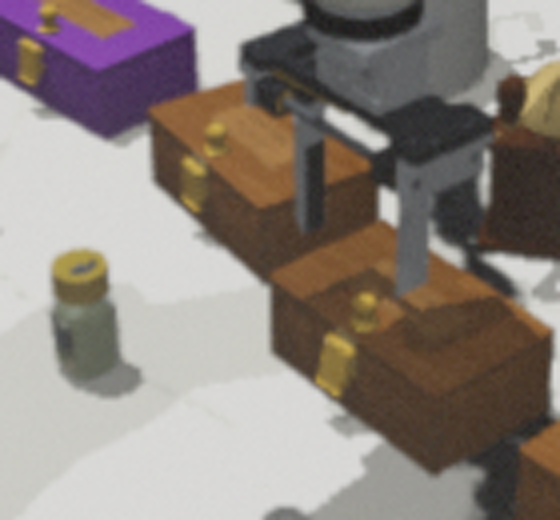

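The left clip (194,185 in the crop) now lies flat; the middle clip (336,362) sticks out. The fingers are above the middle knob at (365,311).

{"name": "drive_tool", "arguments": {
  "travel": [
    [-0.2,0,1.5],
    [0,0,1.5],
    [0,0,1.2],
    [0,0,0.85],
    [0,0,0],
    [0,0,0],
    [0,0,0],
    [0,0,0],
    [0,0,0],
    [0,0,0],
    [0,0,0],
    [0,0,0],
    [0,0,0],
    [0,0,0],
    [0,0,0],
    [0,0,0],
    [0,0,0]
  ],
  "angular": [
    [0,0,0],
    [0,0,0],
    [0,0,0],
    [0,0,0],
    [0,0,0],
    [0,0,0],
    [0,0,0],
    [0,0,0],
    [0,0,0],
    [0,0,0],
    [0,0,0],
    [0,0,0],
    [0,0,0],
    [0,0,0],
    [0,0,0],
    [0,0,0],
    [0,0,0]
  ],
  "hand": [-1,-1,-1,-1,1,1,1,1,1,1,1,1,1,1,1,1,1]
}}

```text
clock: 14.1
tcp_pos: [517.5, -12.9, 79.0]
ee_rot: [-0.092, 3.14, -0.002]
force: [0.5, -8.7, -0.4]
opening: 14.9
gripper_force: 30.0
```

{"name": "drive_tool", "arguments": {
  "travel": [
    [0,0,-0.05],
    [0,0,-0.05],
    [0,0,-0.05],
    [0,0,-0.05],
    [0,0,0],
    [0,0,0]
  ],
  "angular": [
    [0,0,0],
    [0,0,0],
    [0,0,0],
    [0,0,0],
    [0,0,0],
    [0,0,0]
  ],
  "hand": [1,1,1,1,1,1]
}}

```text
clock: 14.7
tcp_pos: [518.0, -12.8, 81.1]
ee_rot: [-0.092, 3.139, -0.002]
force: [4.6, -8.1, -3.2]
opening: 15.3
gripper_force: 30.0
```

{"name": "drive_tool", "arguments": {
  "travel": [
    [0,0,-0.05],
    [0,0,-0.05],
    [0,0,-0.05],
    [0,0,-0.05],
    [0,0,0]
  ],
  "angular": [
    [0,0,0],
    [0,0,0],
    [0,0,0],
    [0,0,0],
    [0,0,0]
  ],
  "hand": [1,1,1,1,1]
}}

```text
clock: 15.2
tcp_pos: [518.7, -12.8, 83.3]
ee_rot: [-0.092, 3.138, -0.002]
force: [6.8, -8.5, -4.8]
opening: 15.3
gripper_force: 30.0
```

The middle lid gives too. Lower, release, then press its clip.

{"name": "drive_tool", "arguments": {
  "travel": [
    [0,0,0.1],
    [0,0,0.1],
    [0,0,0.1],
    [0,0,0.1],
    [0,0,0],
    [0,0,0],
    [0,0,0],
    [0,0,0],
    [0,0,0],
    [0,0,0],
    [0,0,-1.5],
    [0,0,-1.5],
    [0,0,-1.5],
    [1.8,-0.15,0],
    [1.8,0,0],
    [1.8,0,0],
    [1.8,0,0],
    [0,0,0],
    [0,0,0]
  ],
  "angular": [
    [0,0,0],
    [0,0,0],
    [0,0,0],
    [0,0,0],
    [0,0,0],
    [0,0,0],
    [0,0,0],
    [0,0,0],
    [0,0,0],
    [0,0,0],
    [0,0,0],
    [0,0,0],
    [0,0,0],
    [0,0,0],
    [0,0,0],
    [0,0,0],
    [0,0,0],
    [0,0,0],
    [0,0,0]
  ],
  "hand": [1,1,1,1,-1,-1,-1,-1,-1,-1,-1,-1,-1,1,1,1,1,1,1]
}}

```text
clock: 17.1
tcp_pos: [446.1, -17.1, 124.3]
ee_rot: [-0.094, 3.139, 0.0]
force: [0.6, 0.9, 0.2]
opening: 42.3
gripper_force: 0.0
```

{"name": "drive_tool", "arguments": {
  "travel": [
    [0,0,2.0],
    [0,0,2.0],
    [0,0,2.0],
    [0,0,2.0],
    [0,0,2.0],
    [0,0,0],
    [-0.5,0,0],
    [-0.5,0,0],
    [-0.5,0,0],
    [-0.5,0,0],
    [0,0,0]
  ],
  "angular": [
    [0,0,0],
    [0,0,0],
    [0,0,0],
    [0,0,0],
    [0,0,0],
    [0,0,0],
    [0,0,0],
    [0,0,0],
    [0,0,0],
    [0,0,0],
    [0,0,0]
  ],
  "hand": [1,1,1,1,1,1,1,1,1,1,1]
}}

```text
clock: 18.2
tcp_pos: [466.6, -15.9, 24.4]
ee_rot: [-0.094, 3.139, -0.0]
force: [0.6, 0.2, 0.1]
opening: 0.2
gripper_force: 0.0
```

{"name": "drive_tool", "arguments": {
  "travel": [
    [-0.2,0,0],
    [-0.2,0,0],
    [-0.2,0,0],
    [-0.2,0,0],
    [0,0,0]
  ],
  "angular": [
    [0,0,0],
    [0,0,0],
    [0,0,0],
    [0,0,0],
    [0,0,0]
  ],
  "hand": [1,1,1,1,1]
}}

```text
clock: 18.7
tcp_pos: [473.8, -15.5, 24.0]
ee_rot: [-0.094, 3.14, -0.0]
force: [0.1, -0.0, 0.1]
opening: 0.3
gripper_force: 0.0
```

{"name": "drive_tool", "arguments": {
  "travel": [
    [-0.2,0,0],
    [-0.2,0,0],
    [0,0,0]
  ],
  "angular": [
    [0,0,0],
    [0,0,0],
    [0,0,0]
  ],
  "hand": [1,1,1]
}}

```text
clock: 19.0
tcp_pos: [477.7, -15.2, 23.9]
ee_rot: [0.094, -3.14, 0.0]
force: [-0.9, 0.3, -1.0]
opening: 0.5
gripper_force: 0.6
```

{"name": "drive_tool", "arguments": {
  "travel": [
    [-0.2,0,0],
    [-0.1,0,0],
    [0,0,0]
  ],
  "angular": [
    [0,0,0],
    [0,0,0],
    [0,0,0]
  ],
  "hand": [1,1,1]
}}

```text
clock: 19.3
tcp_pos: [481.0, -15.0, 24.1]
ee_rot: [-0.094, 3.14, -0.0]
force: [-0.1, 1.2, 0.6]
opening: 0.2
gripper_force: 0.0
```

{"name": "drive_tool", "arguments": {
  "travel": [
    [-0.1,0,0],
    [-0.1,0,0],
    [0,0,0]
  ],
  "angular": [
    [0,0,0],
    [0,0,0],
    [0,0,0]
  ],
  "hand": [1,1,1]
}}

```text
clock: 19.6
tcp_pos: [481.9, -15.0, 23.8]
ee_rot: [0.094, -3.139, 0.0]
force: [-5.0, -0.5, 4.2]
opening: 0.5
gripper_force: 2.5
```

{"name": "drive_tool", "arguments": {
  "travel": [
    [-0.1,0,0],
    [-0.1,0,0],
    [0,0,0]
  ],
  "angular": [
    [0,0,0],
    [0,0,0],
    [0,0,0]
  ],
  "hand": [1,1,1]
}}

```text
clock: 19.9
tcp_pos: [482.3, -15.0, 23.5]
ee_rot: [0.093, -3.136, -0.0]
force: [-14.0, -1.3, 8.6]
opening: 0.2
gripper_force: 6.5
```

The middle clip snapped and met a hard stop at x = 482. On to the right box.

{"name": "drive_tool", "arguments": {
  "travel": [
    [1.3,0,0],
    [1.3,0,0],
    [1.5,0,0],
    [0,0,-3.5],
    [0,0,-3.5],
    [0,0,-3.5],
    [0,0,0],
    [-0.75,-2.83,0],
    [-0.75,-2.83,0],
    [-0.75,-2.83,0],
    [-0.75,-2.83,0],
    [-0.75,-2.83,0],
    [-0.75,-2.83,0],
    [-0.75,-2.83,0],
    [-0.75,-2.83,0],
    [-0.75,-2.83,0],
    [0,0,0],
    [0,0,0]
  ],
  "angular": [
    [0,0,0],
    [0,0,0],
    [0,0,0],
    [0,0,0],
    [0,0,0],
    [0,0,0],
    [0,0,-4.4],
    [0,0,0],
    [0,0,0],
    [0,0,0],
    [0,0,0],
    [0,0,0],
    [0,0,0],
    [0,0,0],
    [0,0,0],
    [0,0,0],
    [0,0,0],
    [0,0,0]
  ],
  "hand": [1,1,1,1,1,1,-1,-1,-1,-1,-1,-1,-1,-1,-1,-1,-1,-1]
}}

```text
clock: 21.7
tcp_pos: [545.0, -260.7, 128.6]
ee_rot: [0.213, -3.134, -0.0]
force: [0.2, 0.8, 0.3]
opening: 92.1
gripper_force: 0.0
```

Run:
```python
from st import *
to([547,-260.5,79])
s=manip.snapshot('scene')
u,v=proj('scene',[530,-130,60])[0].astype(int)
cv2.imwrite('pics/c5.png',cv2.resize(s[v-70:v+80,u-80:u+100,::-1],None,fx=4,fy=4,interpolation=cv2.INTER_CUBIC));print(u,v)
```

```text
21.7 [ 545.  -260.7  128.6] [0.2 0.8 0.3] 92.1 0.0
tool x [-0.991 -0.135  0.   ] y [-0.135  0.991  0.   ] z [-0.  0. -1.]
travel cm to [547, -260.5, 79] [-0.2  -0.01  4.96]
365 249
```

View pics/c5.png

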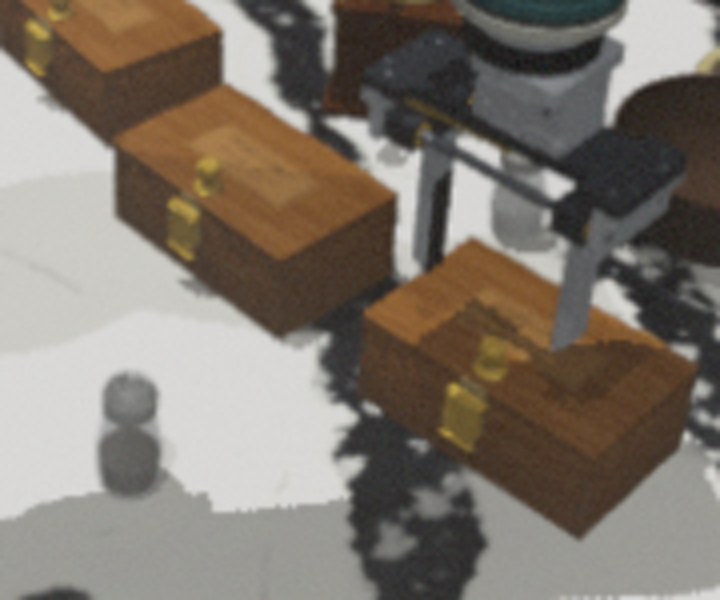

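The middle clip (183,228 in the crop) is now flat. The gripper straddles the right knob (490,358), and the shakers at (130,430) and (520,205) are clear.

{"name": "drive_tool", "arguments": {
  "travel": [
    [-0.2,0,1.5],
    [0,0,1.5],
    [0,0,1.1],
    [0,0,0.85],
    [0,0,0],
    [0,0,0],
    [0,0,0],
    [0,0,0],
    [0,0,0],
    [0,0,0],
    [0,0,0],
    [0,0,0],
    [0,0,0],
    [0,0,0],
    [0,0,0],
    [0,0,0],
    [0,0,0]
  ],
  "angular": [
    [0,0,0],
    [0,0,0],
    [0,0,0],
    [0,0,0],
    [0,0,0],
    [0,0,0],
    [0,0,0],
    [0,0,0],
    [0,0,0],
    [0,0,0],
    [0,0,0],
    [0,0,0],
    [0,0,0],
    [0,0,0],
    [0,0,0],
    [0,0,0],
    [0,0,0]
  ],
  "hand": [-1,-1,-1,-1,1,1,1,1,1,1,1,1,1,1,1,1,1]
}}

```text
clock: 23.45
tcp_pos: [547.4, -261.5, 79.7]
ee_rot: [-0.213, 3.133, -0.003]
force: [2.3, -6.4, -1.8]
opening: 15.3
gripper_force: 30.0
```

{"name": "drive_tool", "arguments": {
  "travel": [
    [0,0,-0.05],
    [0,0,-0.05],
    [0,0,-0.04],
    [0,0,-0.02],
    [0,0,0],
    [0,0,0]
  ],
  "angular": [
    [0,0,0],
    [0,0,0],
    [0,0,0],
    [0,0,0],
    [0,0,0],
    [0,0,0]
  ],
  "hand": [1,1,1,1,1,1]
}}

```text
clock: 24.05
tcp_pos: [547.8, -261.4, 81.3]
ee_rot: [-0.213, 3.133, -0.003]
force: [5.1, -6.6, -5.2]
opening: 14.9
gripper_force: 30.0
```

{"name": "drive_tool", "arguments": {
  "travel": [
    [0,0,-0.04],
    [0,0,-0.04],
    [0,0,0],
    [0,0,0]
  ],
  "angular": [
    [0,0,0],
    [0,0,0],
    [0,0,0],
    [0,0,0]
  ],
  "hand": [1,1,1,1]
}}

```text
clock: 24.45
tcp_pos: [547.7, -261.4, 81.5]
ee_rot: [-0.213, 3.133, -0.003]
force: [9.3, -8.8, -16.0]
opening: 14.8
gripper_force: 30.0
```

The right lid stops hard at about 1.8 mm (16 N), so its clip is caught. Lower, release, and retreat upward and back.

{"name": "drive_tool", "arguments": {
  "travel": [
    [0,0,0.08],
    [0,0,0.08],
    [0,0,0.08],
    [0,0,0],
    [0,0,0],
    [0,0,0],
    [0,0,0],
    [0,0,0],
    [0,0,0],
    [0,0,0],
    [0,0,-1.5],
    [0,0,-2.0],
    [0,0,-3.0],
    [0,0,-3.0],
    [2.5,0,-3.0],
    [2.5,0,-3.0],
    [2.5,0,0],
    [2.5,0,0],
    [0,0,0],
    [0,0,0]
  ],
  "angular": [
    [0,0,0],
    [0,0,0],
    [0,0,0],
    [0,0,0],
    [0,0,0],
    [0,0,0],
    [0,0,0],
    [0,0,0],
    [0,0,0],
    [0,0,0],
    [0,0,0],
    [0,0,0],
    [0,0,0],
    [0,0,0],
    [0,0,0],
    [0,0,0],
    [0,0,0],
    [0,0,0],
    [0,0,0],
    [0,0,0]
  ],
  "hand": [1,1,1,-1,-1,-1,-1,-1,-1,-1,-1,-1,-1,-1,-1,-1,-1,-1,-1,-1]
}}

```text
clock: 26.45
tcp_pos: [448.3, -273.8, 235.7]
ee_rot: [-0.213, 3.133, -0.001]
force: [1.0, -0.5, -0.2]
opening: 94.0
gripper_force: 0.0
```

Run:
```python
from st import *
s=manip.snapshot('scene')
cv2.imwrite('pics/c6.png',cv2.resize(s[155:320,240:470,::-1],None,fx=3.4,fy=3.4,interpolation=cv2.INTER_CUBIC))
# predicted pixel of tail point (outer face, 36 up), caught vs loose, in crop px
for m,y in(((599.3,237.2),-2.2),((557.3,-10.5),3.4),((586.5,-256),7.8)):
    c,q=np.cos(np.radians(y)),np.sin(np.radians(y))
    print([((proj('scene',[m[0]+x*c,m[1]+x*q,36])[0]-[240,155])*3.4).round(0) for x in(-66.6,-72.7)])
```

```text
26.45 [ 448.3 -273.8  235.7] [ 1.  -0.5 -0.2] 94.0 0.0
tool x [-0.991 -0.136 -0.001] y [-0.136  0.991 -0.001] z [ 0.001 -0.    -1.   ]
[array([176., 133.]), array([170., 135.])]
[array([299., 287.]), array([293., 290.])]
[array([535., 448.]), array([530., 453.])]
```

View pics/c6.png

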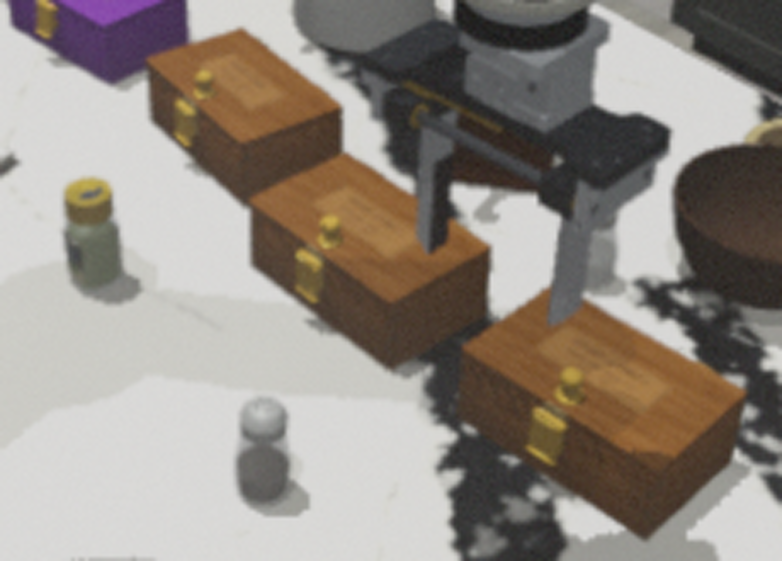

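All three lids are down. The clips at (186,123), (309,276) and (546,434) look alike and flat, the jar and shakers are standing as before, and the gripper is clear.

```bash
python3 -c "
from bench import manip
print(manip.job_done())"
```

```text
the job is handed in; nothing more can be done
None
```

I tugged all three lids in order: the left and middle gave and I snapped their clips shut, the right was already caught; all looked shut in the last picture, jar and shakers undisturbed, and I handed the job in at about 26.5 s (no verdict came back).

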